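# Quarantine the out-of-tolerance block

### The arm

A 7-joint arm with a two-finger parallel gripper is mounted at the origin on the work surface. World frame = base frame: x ahead of the robot, y to its left, z up, the work surface at z = 0. Lengths are in m, angles in rad, forces in N, time in s.
With the tool pointing down it reaches from about 0.425 to 0.975 m from the base axis. Payload 16.7 kg.
Tool frame: the origin (TCP) lies midway between the tips of the shut fingers; the grasp point (between the pads) lies behind it (manip.grip_depth is the z of the grasp point in the tool frame, in m); z points along the fingers, y is the line along which they close (so a half turn about z gives the same grasp; the last joint's range is limited). The gripper opens to 85 mm and grips with 20 to 120 N. Pads are 22 mm wide; open, the fingers measure 114 mm over their backs; the gripper's body (76 mm by 85 mm) begins 54 mm behind the grasp point. The pads swing forward as they close: fully open they stand 13 mm farther back than shut.
Start: joints at [-1.389, 0.426, 0.074, 1.606, -0.034, 1.111, -0.067], TCP at [0.219, 0.638, 0.231] pointing down, gripper open.
Joint ranges: [-2.85, 2.85], [-0.5, 2.14], [-1.23, 1.37], [0.21, 2.46], [-1.02, 4.16], [0.16, 2.05], [-2.73, 2.73]. Speed limits (rad/s): [1.89, 1.89, 2.39, 2.39, 3.01, 3.01, 3.01].

### API

Orientations are given as a 3x3 rotation matrix whose columns are the frame's x, y, z axes.
In Python, from plant import status, eyes, manip gives the robot as it stands. The module is installed in compiled form; this text tells all that it offers.
- The arm moves only by the shell command python3 -m jog 'ROWS' [OPENING] [FORCE]. ROWS is JSON, one flat list of numbers, 6 for each row, row after row: the shift along the world's x, y, z each as a share of 0.4 m, from -1 to 1, then the turn, a rotation vector about the world's x, y, z each as a share of 0.5 rad, from -1 to 1. In form: [tx, ty, tz, wx, wy, wz, tx, ty, tz, wx, wy, wz, ...]. A call has exactly 8 rows; each row is the pose to reach, as a shift and turn from the pose commanded when the call began; what a row does not reach only later rows make up. A row lasts 1/12 s, in which the tool goes at most 41.7 mm and 7.16 degrees, less where a joint would pass 70% of its speed; a pose out of reach is approached as far as the arm can. A call with a number of a shift or a turn outside -1 to 1 is refused whole. A call with a gripper value outside its range is refused whole. OPENING is the opening, from 0 (shut) to 1 (fully open), set as the call begins (- or left out, the last holds). The fingers move at their own pace and stop on an object; FORCE is the grip in N (left out, the last holds). Time passes only in rows, so rows that repeat a pose let the fingers close, or fill a call up. It gives the time, the measured TCP pose, the force, the opening and the grip force at its end, in the units of the state.
- status.state(): the state, without advancing time (a new reading comes with each control period).
- eyes.get_image(name): name is "scene" or "top" or "wrist"; returns the picture (400x640x3 uint8, red, green, blue); there is no depth.
- eyes.camera_info(name): a dict with "intrinsics" (3x3 intrinsics, pixels), "rvec" (rotation vector, rad) and "tvec" (3), from world to camera coordinates, as OpenCV has them. Camera axes: x right, y down, z forward; pixel columns grow to the right and rows downward; lengths in m; the calibration is good to about 2 mm. A picture is of the moment at which its call begins: read the wrist's pose just before it. camera_info takes no time and is no camera call; for the wrist camera it gives the pose at the moment of the call.
- manip.close_job(): hands the job in; it is judged then, once.
The state is a dict: "clock": time; "q": joint angles; "dq": joint speeds; "joint_efforts": joint torques, N m; "ee_pos": TCP position; "tcp_rot": TCP orientation; "ft_force": force on the tool from outside, world axes, zero at the start; "moment": the same for the moment, N m; "grip_width": finger opening in m; "gripper_force": force on a finger pad.
Only numpy, scipy, OpenCV 4.12 (cv2) and the standard library are available. Lean on these libraries where they do the work, as an engineer would, in place of code of your own. Each camera call takes 0.05 s, during which the arm holds its last target. There are 200 camera calls.

### The job

The two machined blocks have just been measured, each by the bench gauge standing beyond it on the same side of the bench. Slide the block whose gauge shows red along the bench top, without lifting or tipping it, until it is wholly inside the red quarantine bay, then slide the bay's yellow gate fully shut behind it. Leave the block whose gauge shows green where it is and do not disturb the caliper, the calculator or the blue gauge case.

Things in the scene. Friction and masses are not known exactly. Their poses are not given: they have to be found in the camera images.
- block_left: machined aluminium block on the robot's left (+y), 90 (its x) x 100 (its y) x 40 mm high, about 0.75 kg, dark bores; origin at the centre of its underside; wider than the gripper opens, so it has to be pushed
- block_right: identical block on the robot's right (-y), same size and origin
- gauge_red: bench gauge (fixed, 80 x 130 mm base, 120 mm high) with a tilted RED screen and red lamp: the block on its side of the bench is out of tolerance; it stands beyond (+x of) that block, left or right; origin at the centre of its underside
- gauge_green: the same gauge with a GREEN screen and green lamp: the block on its side of the bench is good; origin at the centre of its underside
- bay: red fixed bay without floor: 8 mm walls 45 mm high on its +x, +y, -y sides, open to -x (to the robot). Inner space 115 (x) x 128 (y) mm; origin on the bench at its centre; mouth at x = -57.5, gate plane at x = -64 mm. Aluminium gate guide, 30 mm high: x -57.5 to -47.5, y 72 to 222 mm. Stop post 14 x 8 x 48 mm at x = -64, y = -74 mm
- gate (a joint): slide of the yellow gate along the bay's y axis: 0 m = shut (gate centred across the mouth), 0.155 m = fully open (to the bay's +y side); from 0.132 m up the mouth is free. Gate panel 132 mm long, 8 mm thick, top 42 mm above the bench; stays where it is left, needs about 2 N to move
- gate_post (a point): point on the axis of the gate's upright black post, 60 mm above the bench; the post is 16 mm in diameter, from 42 to 75 mm above the bench, at the middle of the gate panel
- caliper: bystander: digital caliper lying flat, 170 mm long (its x), up to 60 mm wide, 12 mm high; origin at the middle of its beam's underside
- calculator: bystander: black pocket calculator 150 x 100 x 16 mm; origin at the centre of its underside
- gauge_case: bystander: blue open gauge case 210 x 110 x 30 mm; origin at the centre of its underside
Things that resemble listed ones, but are neither listed nor needed, are in the scene too. Leave any pink look-alike of the block_right alone. Leave any brown look-alike of the block_left alone.

How it is judged:
On the way, in this order (a step that is already met when the one before it is completed fails the run):
1. the out-of-tolerance block lies wholly inside the bay (((world y of gauge_red above 0 m and x of block_left in the frame of bay between -0.02 and 0.02 m and y of block_left in the frame of bay between -0.025 and 0.025 m and height (world z) of block_left below 0.008 m and angle between block_left's own z axis and vertical below 0.1 rad) or (world y of gauge_red below 0 m and x of block_right in the frame of bay between -0.02 and 0.02 m and y of block_right in the frame of bay between -0.025 and 0.025 m and height (world z) of block_right below 0.008 m and angle between block_right's own z axis and vertical below 0.1 rad))), for 0.2 s.
2. the gate is shut behind it (value of joint gate below 0.008 m), for 0.2 s.
At the end, for the whole second after the job is handed in: The block on the red gauge's side lies flat in the bay (centre within 20 mm in x, 25 mm in y of the bay's centre), the gate is shut to within 8 mm, the other block is within 20 mm and the caliper, calculator and case within 30 mm of their starts, and the blocks are at rest (((world y of gauge_red above 0 m and x of block_left in the frame of bay between -0.02 and 0.02 m and y of block_left in the frame of bay between -0.025 and 0.025 m and height (world z) of block_left below 0.008 m and angle between block_left's own z axis and vertical below 0.1 rad) or (world y of gauge_red below 0 m and x of block_right in the frame of bay between -0.02 and 0.02 m and y of block_right in the frame of bay between -0.025 and 0.025 m and height (world z) of block_right below 0.008 m and angle between block_right's own z axis and vertical below 0.1 rad)) and value of joint gate below 0.008 m and ((world y of gauge_red above 0 m and distance of block_right from where it was at the start of the episode below 0.02 m) or (world y of gauge_red below 0 m and distance of block_left from where it was at the start of the episode below 0.02 m)) and linear speed of each of block_left, block_right below 0.02 m/s and distance of each of caliper, calculator, gauge_case from where it was at the start of the episode below 0.03 m); the robot touches nothing.
It fails at once if a block is lifted off the bench or tipped (height (world z) of any of block_left, block_right above 0.015 m or angle between any of block_left, block_right's own z axis and vertical above 0.2 rad).
It fails at once if the good block is moved by more than 20 mm (not ((world y of gauge_red above 0 m and distance of block_right from where it was at the start of the episode below 0.02 m) or (world y of gauge_red below 0 m and distance of block_left from where it was at the start of the episode below 0.02 m))).
It fails at once if the caliper, calculator or gauge case is moved by more than 30 mm (distance of any of caliper, calculator, gauge_case from where it was at the start of the episode above 0.03 m).
It also fails if it takes over 58 s, if anything falls off the work surface, if the arm or the gripper's body presses on something with over 40 N, if the wrist force passes 120 N, or if a joint passes its speed limit or range.

## Working session

There is one attempt and no reset: what is moved stays moved. The work goes in short steps, Python scripts to look and compute and a shell command to move; the robot and the scene stay as the last step left them, time stands still between calls to the robot, and variables do not carry over. Pictures are saved under pics/ and viewed, at most 10 in all, crops included, and the job is handed in when it is done.

```bash
mkdir -p pics; cat > h.py <<'E'
import numpy as np, cv2
from plant import status, eyes, manip
def cam(n):
    c=eyes.camera_info(n); K=np.array(c["intrinsics"],float); R=cv2.Rodrigues(np.array(c["rvec"],float))[0]; t=np.array(c["tvec"],float).ravel()
    return K,R,t
def ray(n,uv,z,c=None):
    K,R,t=c or cam(n); o=-R.T@t
    uv=np.atleast_2d(np.array(uv,float)); d=(np.linalg.inv(K)@np.c_[uv,np.ones(len(uv))].T).T@R
    return o+d*((z-o[2])/d[:,2])[:,None]
def tri(n1,p1,n2,p2):
    A=[];b=[]
    for n,p in((n1,p1),(n2,p2)):
        K,R,t=cam(n); o=-R.T@t; d=R.T@np.linalg.inv(K)@np.r_[p,1.]; d/=np.linalg.norm(d); M=np.eye(3)-np.outer(d,d); A.append(M);b.append(M@o)
    return np.linalg.solve(sum(A),sum(b))
def proj(n,P):
    K,R,t=cam(n); return cv2.projectPoints(np.array(P,float).reshape(-1,3),cv2.Rodrigues(R)[0],t,K,None)[0].reshape(-1,2)
def save(n,f):
    im=eyes.get_image(n); cv2.imwrite(f"pics/{f}.png",cv2.cvtColor(im,cv2.COLOR_RGB2BGR)); return im
E
python3 - <<'E'
from h import *
a=save("top","top0");b=save("scene","scene0")
for n in("top","scene"):
    K,R,t=cam(n);print(n,(-R.T@t).round(3),K[0,0])
s=status.state();print(s["clock"],s["ee_pos"],s["tcp_rot"],s["ft_force"],s["grip_width"],manip.grip_depth)
E
```

```text
top [ 0.425 -0.007  1.353] 416.61599136429913
scene [1.411 0.907 1.045] 475.1418799456747
0.1 [0.21913876 0.63806037 0.23069402] [[-9.45765918e-01  3.24848760e-01 -3.35480537e-04]
 [ 3.24848930e-01  9.45765272e-01 -1.10596646e-03]
 [-4.19859919e-05 -1.15496588e-03 -9.99999332e-01]] [ 0.53808743 -0.16278308  0.09543534] 0.08528693039668328 -0.0187
```

View pics/top0.png

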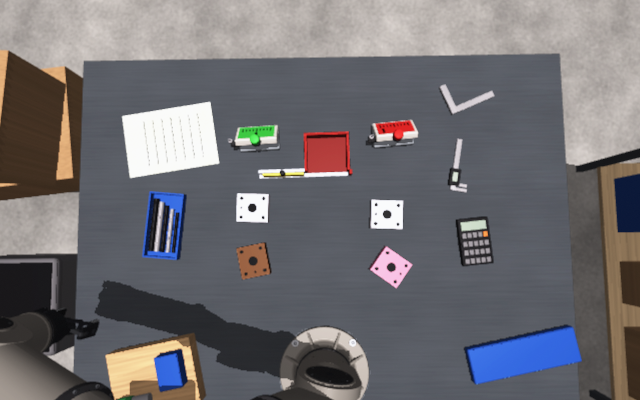

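View pics/scene0.png

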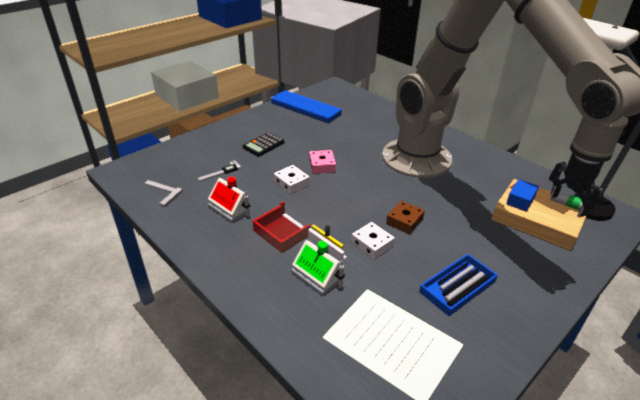

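The red screen is on the right gauge at (394,132), so block_right is the out-of-tolerance one. The candidates on the right are the white block at (387,214) and a pink look-alike at (391,267). The white one fits the aluminium description. On the left, the white block at (252,208) is the good one and the brown block at (253,261) is a decoy. The bay is at (327,153), and the gate post is near (283,173) with the gate open to the +y side. Next I'll measure.

```bash
python3 - <<'E'
from h import *
T=cv2.cvtColor(cv2.imread("pics/top0.png"),cv2.COLOR_BGR2RGB);S=cv2.cvtColor(cv2.imread("pics/scene0.png"),cv2.COLOR_BGR2RGB)
def blob(im,m,box):
    x0,y0,x1,y1=box; k=np.zeros(m.shape,np.uint8);k[y0:y1,x0:x1]=m[y0:y1,x0:x1]*255
    k=cv2.morphologyEx(k,cv2.MORPH_CLOSE,np.ones((3,3)))
    c=max(cv2.findContours(k,0,2)[0],key=cv2.contourArea); return c
white=lambda im:(im.min(2)>150)
def red(im): h=im.astype(int);return (h[...,0]>70)&(h[...,1]<60)&(h[...,2]<60)
def yel(im): h=im.astype(int);return (h[...,0]>140)&(h[...,1]>120)&(h[...,2]<110)
for n,box in(("R",(365,195,410,235)),("L",(230,188,275,228))):
    r=cv2.minAreaRect(blob(T,white(T),box)); c=cv2.boxPoints(r)
    print(n,r,"z.04:\n",ray("top",c,.04)[:,:2].round(4).tolist(),"ctr",ray("top",[r[0]],.04)[0].round(4))
r=cv2.minAreaRect(blob(T,red(T),(295,125,360,182)));print("bay",r); c=cv2.boxPoints(r);print(ray("top",c,.045)[:,:2].round(4).tolist())
c=blob(T,yel(T),(250,165,320,185));r=cv2.minAreaRect(c);print("gate",r,ray("top",cv2.boxPoints(r),.042)[:,:2].round(4).tolist())
# two views of the bore centres for height
dark=lambda im:im.max(2)<70
def cen(c): m=cv2.moments(c);return (m['m10']/m['m00'],m['m01']/m['m00'])
pt=cen(blob(T,dark(T),(379,206,396,223)));ps=cen(blob(S,dark(S),(284,172,299,185)));print("bore",pt,ps,tri("top",pt,"scene",ps))
w=np.hstack([cv2.resize(T[110:240,220:430],None,fx=3.8,fy=3.8,interpolation=2)]);cv2.imwrite("pics/c1.png",w[...,::-1])
w=cv2.resize(S[150:260,190:400],None,fx=3.8,fy=3.8,interpolation=2);cv2.imwrite("pics/c2.png",w[...,::-1])
E
```

```text
R ((386.49932861328125, 214.0185089111328), (32.01508712768555, 29.165189743041992), 2.12109637260437) z.04:
 [[0.4478, -0.1512], [0.5397, -0.1565], [0.5348, -0.2573], [0.4429, -0.2515]] ctr [ 0.4912 -0.2041  0.04  ]
L ((252.0, 207.5), (29.0, 32.0), 90.0) z.04:
 [[0.5634, 0.2713], [0.5622, 0.1696], [0.4702, 0.1698], [0.4714, 0.2709]] ctr [0.5167 0.2204 0.04  ]
bay ((327.5, 153.0), (42.0, 47.0), 90.0)
[[0.756, 0.0536], [0.754, -0.0964], [0.619, -0.0941], [0.6208, 0.0547]]
gate ((271.5, 174.0), (17.0, 2.0), -0.0) [[0.6197, 0.1852], [0.6261, 0.1852], [0.6254, 0.1311], [0.619, 0.1311]]
bore (386.5882352941176, 213.97058823529412) (291.0, 174.5) [ 0.49146946 -0.20466052  0.0391525 ]
```

View pics/c1.png

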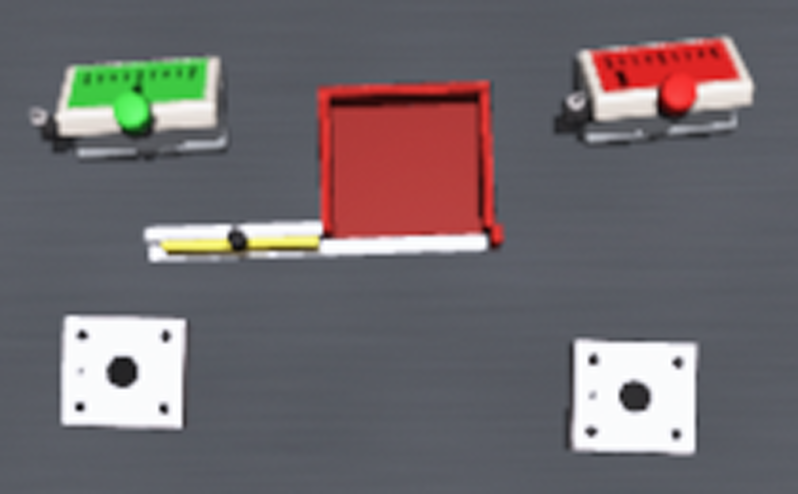

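View pics/c2.png

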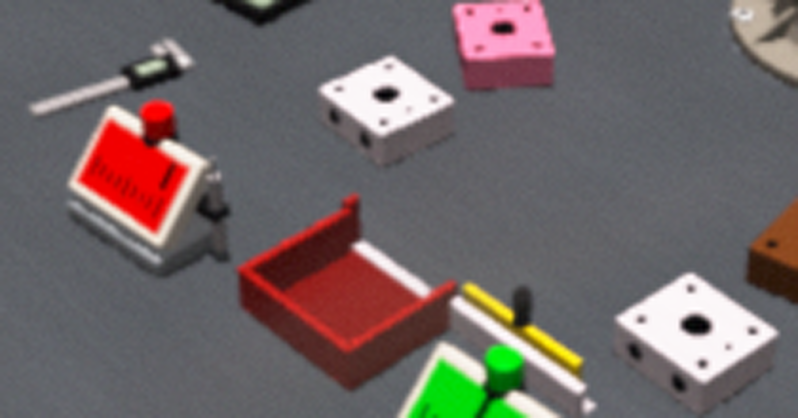

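The crops confirm the red gauge on the right, the plain aluminium block_right at crop (635,397), and the pink decoy behind it. The bay outline is yawed about 2°, the gate is open, and the black post is at crop (237,240). I'll refine the bay and post, then start moving.

```bash
python3 - <<'E'
from h import *
f=lambda p:(np.array(p)/3.8+[220,110]-.37); g=lambda p:(np.array(p)/3.8+[190,150]-.37)
a=ray("top",[f((318,88)),f((490,82)),f((497,228))],.045)
print("bay top corners L,R",a.round(4).tolist())
print("tri far corners",tri("top",f((318,88)),"scene",g((352,346))).round(4),tri("top",f((490,82)),"scene",g((242,268))).round(4))
d=a[0]-a[1];yaw=np.arctan2(-d[0],d[1]);ex=np.array([np.cos(yaw),np.sin(yaw)]);c=(a[0]+a[1])[:2]/2-ex*.0655
print("yaw",yaw,"bay ctr",c,"len",np.linalg.norm(d))
s=ray("top",[f((150,257)),f((488,247))],0.0);d=s[0]-s[1];print("strip",s.round(4).tolist(),np.arctan2(-d[0],d[1]))
p=tri("top",f((238,238)),"scene",g((521,291)));print("post top",p.round(4))
ey=np.array([-ex[1],ex[0]]);print("post bay frame",(p[:2]-c)@ex,(p[:2]-c)@ey)
E
python3 -m jog '[0,0,0.1,0,0,0, 0.0,-0.1,0.1,0,0,-0.2, 0.0,-0.2,0.1,0,0,-0.4, 0.05,-0.3,0.1,0,0,-0.6, 0.1,-0.4,0.1,0,0,-0.8, 0.1,-0.5,0.1,0,0,-1, 0.15,-0.6,0.1,0,0,-1, 0.2,-0.7,0.1,0,0,-1]' 0.65
```

```text
bay top corners L,R [[0.7535, 0.0558, 0.045], [0.7567, -0.0887, 0.045], [0.6329, -0.0925, 0.045]]
tri far corners [0.7514 0.0566 0.0493] [ 0.7553 -0.0871  0.0438]
yaw 0.022026920361968783 bay ctr [ 0.68962539 -0.01788991] len 0.14452511103592233
strip [[0.6186, 0.2041, 0.0], [0.6237, -0.0874, 0.0]] 0.017449690981056493
post top [0.6228 0.1207 0.0736]
post bay frame -0.06375175992706233 0.14003777822123412
clock: 0.77
ee_pos: [0.2946, 0.365, 0.2711]
tcp_rot: [[-0.674, 0.738, -0.001], [0.738, 0.674, 0.0], [0.0, -0.0, -1.0]]
ft_force: [1.9, 0.4, 0.6]
grip_width: 0.0558
gripper_force: 0.0
```

```bash
python3 -m jog '[0.08,-0.06,0,0,0,-0.2, 0.16,-0.12,0,0,0,-0.4, 0.24,-0.18,0,0,0,-0.6, 0.32,-0.24,0,0,0,-0.8, 0.4,-0.3,0,0,0,-1, 0.45,-0.37,0,0,0,-1, 0.48,-0.45,0,0,0,-1, 0.48,-0.54,0,0,0,-1]' 
python3 -m jog '[0,-0.1,0,0,0,-0.2, 0,-0.2,0,0,0,-0.44, 0,-0.3,0,0,0,-0.44, 0,-0.4,0,0,0,-0.44, 0,-0.5,0,0,0,-0.44, 0,-0.6,0,0,0,-0.44, 0,-0.7,0,0,0,-0.44, 0,-0.8,0,0,0,-0.44]' 
```

```text
clock: 1.43
ee_pos: [0.4886, 0.1498, 0.2709]
tcp_rot: [[-0.237, 0.971, 0.0], [0.971, 0.237, -0.001], [-0.001, 0.0, -1.0]]
ft_force: [-0.5, -0.4, -0.9]
grip_width: 0.0553
gripper_force: 0.0
clock: 2.1
ee_pos: [0.4864, -0.1707, 0.2714]
tcp_rot: [[-0.02, 1.0, 0.0], [1.0, 0.02, 0.001], [0.001, 0.0, -1.0]]
ft_force: [0.5, -0.0, 0.2]
grip_width: 0.0557
gripper_force: 0.0
```

```bash
python3 -m jog '[0,-0.1,0,0,0,0, 0,-0.2,0,0,0,0, 0,-0.31,-0.0,0,0,0, 0,-0.31,-0.1,0,0,0, 0,-0.31,-0.2,0,0,0, 0,-0.31,-0.3,0,0,0, 0,-0.31,-0.4,0,0,0, 0,-0.31,-0.45,0,0,0]' 
python3 -m jog '[0,0,-0.04,0,0,0, 0,0,-0.09,0,0,0, 0,0,-0.13,0,0,0, 0,0,-0.16,0,0,0, 0,0,-0.18,0,0,0, 0,0,-0.195,0,0,0, 0,0,-0.195,0,0,0, 0,0,-0.195,0,0,0]' 
```

```text
clock: 2.77
ee_pos: [0.4849, -0.2919, 0.0869]
tcp_rot: [[-0.02, 1.0, -0.005], [1.0, 0.02, 0.001], [0.002, -0.005, -1.0]]
ft_force: [-0.2, 0.1, -0.2]
grip_width: 0.0557
gripper_force: 0.0
clock: 3.43
ee_pos: [0.4871, -0.2931, 0.0136]
tcp_rot: [[-0.02, 1.0, 0.0], [1.0, 0.02, -0.0], [-0.0, 0.0, -1.0]]
ft_force: [0.1, -0.7, -0.5]
grip_width: 0.0552
gripper_force: 0.0
```

```bash
python3 -m jog '[0,0.02,0,0,0,0, 0,0.05,0,0,0,0, 0,0.07,0,0,0,0, 0,0.09,0,0,0,0, 0,0.11,0,0,0,0, 0,0.135,0,0,0,0, 0,0.16,0,0,0,0, 0,0.19,0,0,0,0]' 
python3 -m jog '[0,0.03,0,0,0,0, 0,0.06,0,0,0,0, 0,0.09,0,0,0,0, 0,0.12,0,0,0,0, 0,0.15,0,0,0,0, 0,0.18,0,0,0,0, 0,0.2,0,0,0,0, 0,0.21,0,0,0,0]'
cat > blk.py <<'E'
from h import *
import sys
im=save("top",sys.argv[1])
x0,y0,x1,y1=map(int,sys.argv[2:6])
m=np.zeros((400,640),np.uint8);s=im[y0:y1,x0:x1];m[y0:y1,x0:x1]=(s.min(2)>150)*255
m=cv2.morphologyEx(m,cv2.MORPH_CLOSE,np.ones((5,5)))
c=max(cv2.findContours(m,0,2)[0],key=cv2.contourArea);r=cv2.minAreaRect(c);p=ray("top",[r[0]],.04)[0]
print(r);b=np.array([.6895,-.018]);e=np.array([np.cos(.02),np.sin(.02)]);d=p[:2]-b
print("block",p.round(4),"bay frame",(d@e).round(4),(d@[-e[1],e[0]]).round(4),"tcp",status.state()["ee_pos"])
E
python3 blk.py t2 290 180 420 240; python3 -c "
import cv2;i=cv2.imread('pics/t2.png');cv2.imwrite('pics/c3.png',cv2.resize(i[110:260,240:440],None,fx=3.8,fy=3.8))"
```

```text
clock: 4.1
ee_pos: [0.4872, -0.2169, 0.0137]
tcp_rot: [[-0.02, 1.0, 0.001], [1.0, 0.02, -0.001], [-0.001, 0.001, -1.0]]
ft_force: [0.5, -6.6, 4.7]
grip_width: 0.0558
gripper_force: 3.1
clock: 4.77
ee_pos: [0.4871, -0.1318, 0.0135]
tcp_rot: [[-0.021, 1.0, 0.0], [1.0, 0.021, -0.0], [-0.0, 0.0, -1.0]]
ft_force: [-0.3, -5.4, 2.5]
grip_width: 0.0556
gripper_force: 2.8
((341.2483215332031, 205.35137939453125), (22.066617965698242, 47.49932861328125), 50.3558235168457)
block [ 0.5202 -0.062   0.04  ] bay frame -0.1701 -0.0406 tcp [ 0.4870116  -0.13131835  0.01338441]
```

View pics/c3.png

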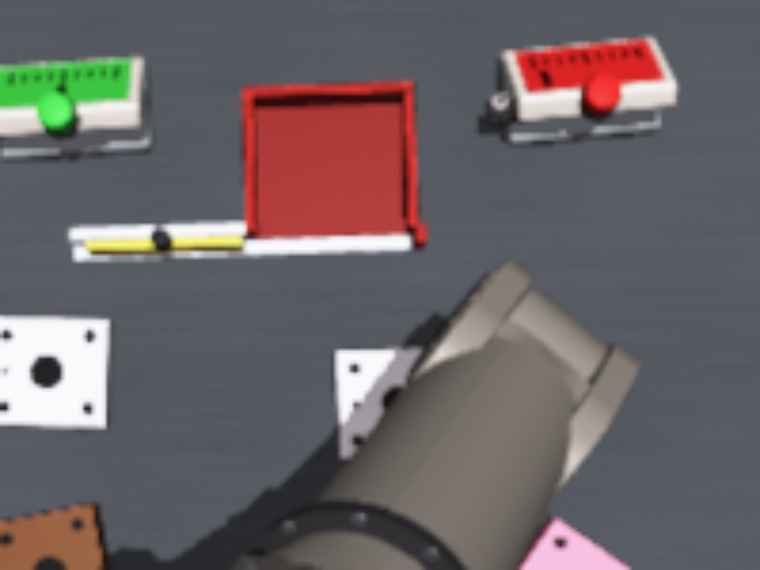

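The arm hides part of the block, but its +y edge is visible at crop (335,350)–(340,457). That puts the centre at y≈-0.071, so it needs about 49 mm more in +y. Then I'll retreat and look.

```bash
python3 -m jog '[0,0.02,0,0,0,0, 0,0.045,0,0,0,0, 0,0.07,0,0,0,0, 0,0.09,0,0,0,0, 0,0.105,0,0,0,0, 0,0.115,0,0,0,0, 0,0.122,0,0,0,0, 0,0.122,0,0,0,0]' 
python3 -m jog '[0,-0.04,0,0,0,0, 0,-0.12,0,0,0,0, 0,-0.13,0.1,0,0,0, -0.0,-0.13,0.2,0,0,0.2, -0.02,-0.13,0.3,0,0,0.4, -0.04,-0.1,0.35,0,0,0.6, -0.06,-0.04,0.35,0,0,0.8, -0.1,0.02,0.35,0,0,1]'
```

```text
clock: 5.48
ee_pos: [0.4869, -0.0838, 0.0133]
tcp_rot: [[-0.02, 1.0, -0.0], [1.0, 0.02, 0.0], [0.0, -0.0, -1.0]]
ft_force: [0.1, -0.5, -0.4]
grip_width: 0.0555
gripper_force: 0.1
clock: 6.15
ee_pos: [0.4479, -0.0756, 0.1546]
tcp_rot: [[-0.5, 0.866, 0.003], [0.866, 0.5, 0.001], [-0.001, 0.003, -1.0]]
ft_force: [-0.2, 1.8, -0.5]
grip_width: 0.0554
gripper_force: 0.0
```

```bash
python3 -m jog '[-0.01,0.02,0,0,0,0.2, -0.03,0.04,0,0,0,0.4, -0.04,0.06,0,0,0,0.6, -0.06,0.08,0,0,0,0.8, -0.06,0.1,0,0,0,1, -0.06,0.12,0,0,0,1, -0.06,0.13,0,0,0,1, -0.06,0.13,0,0,0,1]'
python3 -m jog '[0,0,0,0,0,0.2, 0,0,0,0,0,0.4, 0,0,0,0,0,0.6, 0,0,0,0,0,0.8, 0,0,0,0,0,1, 0,0,0,0,0,1, 0,0,0,0,0,1, 0,0,0,0,0,1]'
python3 - <<'E'
from h import *
s=save("scene","s3");w=save("wrist","w3")
K,R,t=cam("wrist");print((-R.T@t).round(3),R[2].round(3))
cv2.imwrite("pics/c4.png",np.vstack([cv2.resize(w,(480,300)),cv2.resize(s[140:280,190:414],(480,300))])[...,::-1])
E
```

```text
clock: 6.82
ee_pos: [0.423, -0.0234, 0.1533]
tcp_rot: [[-0.851, 0.525, -0.0], [0.525, 0.851, 0.0], [0.0, -0.0, -1.0]]
ft_force: [0.8, -0.1, -0.2]
grip_width: 0.0551
gripper_force: 0.0
clock: 7.48
ee_pos: [0.423, -0.0244, 0.1532]
tcp_rot: [[-0.998, 0.056, -0.0], [0.056, 0.998, -0.0], [0.0, -0.0, -1.0]]
ft_force: [0.6, -0.3, 0.1]
grip_width: 0.0556
gripper_force: 0.0
[ 0.346 -0.019  0.296] [ 0.3   -0.016 -0.954]
```

View pics/c4.png

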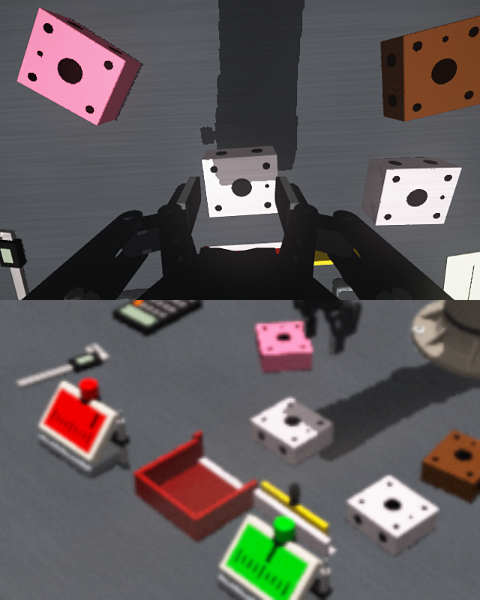

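The wrist view shows block_right between the fingers with its bore at (241,187). It is aligned ahead of the tool, and the bay mouth is beyond it. The scene view shows the bore at about (293,420). I'll fix its pose from the two views.

```bash
python3 - <<'E'
from h import *
w=cv2.imread("pics/w3.png");s=cv2.imread("pics/s3.png")
def bore(im,p,r=14,th=60):
    x,y=map(int,p);m=np.zeros(im.shape[:2],np.uint8);m[y-r:y+r,x-r:x+r]=(im[y-r:y+r,x-r:x+r].max(2)<th)*255
    L=[c for c in cv2.findContours(m,0,2)[0] if cv2.contourArea(c)>8]
    c=min(L,key=lambda c:np.linalg.norm(c.reshape(-1,2).mean(0)-p));k=cv2.moments(c);return np.array([k['m10']/k['m00'],k['m01']/k['m00']])
pw=bore(w,(321,249),20);ps=bore(s,(190+293*224/480,140+120*140/300),7,90)
print(pw,ps,"tri",tri("wrist",pw,"scene",ps).round(4),"wrist z.04",ray("wrist",pw,.04).round(4),"scene",ray("scene",ps,.04).round(4))
# small holes near corners
q=[bore(w,np.array(p)/.75,9) for p in((214,170),(269,165),(219,209),(268,206))]
P=ray("wrist",q,.04);print(np.array(q).round(1).tolist(),P.round(4).tolist(),P.mean(0).round(4))
for a,b in((0,1),(2,3)): d=P[b]-P[a];print("yaw",np.arctan2(-d[0],d[1])) 
E
```

```text
[321.83181126 249.47945205] [326.02666667 195.74666667] tri [ 0.4873 -0.022   0.0418] wrist z.04 [[ 0.4881 -0.0217  0.04  ]] scene [[ 0.4858 -0.0241  0.04  ]]
[[285.0, 225.5], [354.9, 220.7], [291.0, 277.0], [356.7, 272.9]] [[0.4591, -0.0574, 0.04], [0.4576, 0.0128, 0.04], [0.5192, -0.0562, 0.04], [0.5179, 0.0139, 0.04]] [ 0.4885 -0.0217  0.04  ]
yaw 0.021369203628334502
yaw 0.01885634290119896
```

```bash
python3 -m jog '[0,0,0,0,0,0.15, 0,0,-0.06,0,0,0.15, 0,0,-0.14,0,0,0.15, 0,0,-0.22,0,0,0.15, 0,0,-0.28,0,0,0.15, 0,0,-0.32,0,0,0.15, 0,0,-0.345,0,0,0.15, 0,0,-0.345,0,0,0.15]'
```

```text
clock: 8.25
ee_pos: [0.422, -0.0244, 0.0139]
tcp_rot: [[-1.0, -0.023, -0.003], [-0.023, 1.0, -0.001], [0.003, -0.001, -1.0]]
ft_force: [-0.6, 0.3, -0.3]
grip_width: 0.0555
gripper_force: 0.0
```

```bash
python3 -m jog '[0.015,0,0,0,0,0, 0.035,0,0,0,0,0, 0.06,0,0,0,0,0, 0.09,0.002,0,0,0,0, 0.12,0.003,0,0,0,0, 0.15,0.004,0,0,0,0, 0.175,0.004,0,0,0,0, 0.19,0.004,0,0,0,0]'
python3 -m jog '[0.02,0,0,0,0,0, 0.045,0,0,0,0,0, 0.07,0.001,0,0,0,0, 0.1,0.002,0,0,0,0, 0.13,0.003,0,0,0,0, 0.15,0.004,0,0,0,0, 0.16,0.004,0,0,0,0, 0.16,0.004,0,0,0,0]'
python3 - <<'E'
from h import *
save("scene","s4");t=save("top","t4");w=save("wrist","w4");s=cv2.imread("pics/s4.png")[...,::-1]
cv2.imwrite("pics/c5.png",np.vstack([cv2.resize(w,(480,300)),cv2.resize(s[140:280,190:414],(480,300))])[...,::-1])
E
```

```text
clock: 8.92
ee_pos: [0.5007, -0.0223, 0.016]
tcp_rot: [[-1.0, -0.024, 0.001], [-0.024, 1.0, 0.0], [-0.001, 0.0, -1.0]]
ft_force: [-6.4, 1.7, 4.8]
grip_width: 0.0557
gripper_force: 3.2
clock: 9.58
ee_pos: [0.564, -0.021, 0.0155]
tcp_rot: [[-1.0, -0.024, 0.001], [-0.024, 1.0, -0.0], [-0.001, -0.0, -1.0]]
ft_force: [-0.1, 0.8, -0.5]
grip_width: 0.0555
gripper_force: 0.0
```

View pics/c5.png

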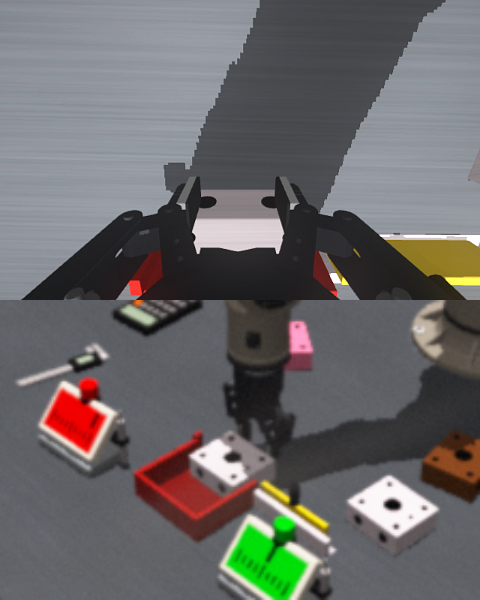

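The block is entering the mouth squarely, with its bore at about (233,457) in the lower picture and clear gaps to both walls. I'll push the last 70 mm, then back out.

```bash
python3 -m jog '[0.02,0,0,0,0,0, 0.045,0,0,0,0,0, 0.075,0.001,0,0,0,0, 0.105,0.002,0,0,0,0, 0.135,0.003,0,0,0,0, 0.16,0.004,0,0,0,0, 0.175,0.004,0,0,0,0, 0.175,0.004,0,0,0,0]'
python3 -m jog '[-0.04,0,0,0,0,0, -0.14,0,0,0,0,0, -0.2,0,0.06,0,0,0, -0.2,0,0.16,0,0,0, -0.2,0,0.26,0,0,0, -0.2,0.06,0.3,0,0,0, -0.2,0.16,0.3,0,0,0, -0.2,0.26,0.3,0,0,0]' 0
python3 - <<'E'
from h import *
t=save("top","t5");s=save("scene","s5")
cv2.imwrite("pics/c6.png",np.vstack([cv2.resize(t[110:250,220:444],(480,300)),cv2.resize(s[140:280,190:414],(480,300))])[...,::-1])
E
```

```text
clock: 10.4
ee_pos: [0.634, -0.0193, 0.0153]
tcp_rot: [[-1.0, -0.024, 0.001], [-0.024, 1.0, -0.0], [-0.001, -0.0, -1.0]]
ft_force: [0.5, 0.2, 0.8]
grip_width: 0.0558
gripper_force: 0.0
clock: 11.07
ee_pos: [0.5537, 0.0852, 0.1373]
tcp_rot: [[-1.0, -0.021, 0.004], [-0.021, 1.0, 0.002], [-0.004, 0.002, -1.0]]
ft_force: [1.2, 0.7, 0.1]
grip_width: 0.0
gripper_force: 0.0
```

View pics/c6.png

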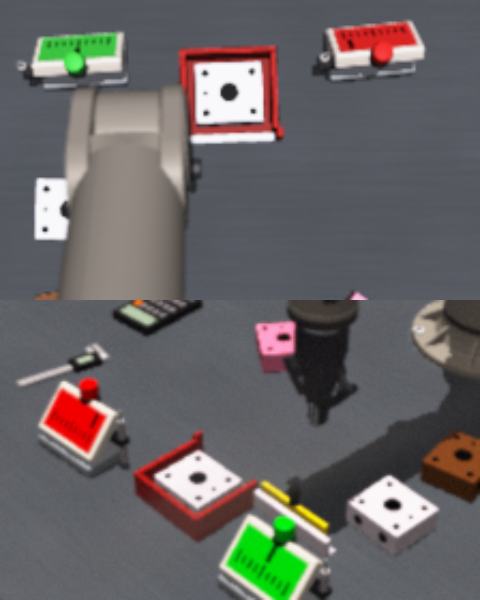

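The block sits centred in the bay, with its bore at (229,92) in the top crop, and the gate post is still at the open side. Next I'll put the closed fingers beyond the post on its +y side.

```bash
python3 -m jog '[0.06,0.08,0,0,0,0, 0.12,0.16,0,0,0,0, 0.17,0.25,0,0,0,0, 0.17,0.25,-0.03,0,0,0, 0.17,0.25,-0.1,0,0,0, 0.17,0.25,-0.17,0,0,0, 0.17,0.25,-0.2,0,0,0, 0.17,0.25,-0.2,0,0,0]' 0
```

```text
clock: 11.83
ee_pos: [0.6192, 0.1839, 0.0526]
tcp_rot: [[-1.0, -0.024, -0.004], [-0.024, 1.0, -0.002], [0.004, -0.002, -1.0]]
ft_force: [-0.6, -0.2, 1.8]
grip_width: 0.0002
gripper_force: 0.0
```

```bash
python3 -m jog '[0.01,-0.04,0,0,0,0, 0.01,-0.08,0,0,0,0, 0.01,-0.12,0,0,0,0, 0.012,-0.16,0,0,0,0, 0.014,-0.2,0,0,0,0, 0.015,-0.24,0,0,0,0, 0.016,-0.27,0,0,0,0, 0.016,-0.3,0,0,0,0]' 0
python3 -m jog '[0,-0.02,0,0,0,0, 0,-0.05,0,0,0,0, 0,-0.08,0,0,0,0, 0,-0.1,0,0,0,0, 0,-0.12,0,0,0,0, 0,-0.135,0,0,0,0, 0,-0.145,0,0,0,0, 0,-0.145,0,0,0,0]'
```

```text
clock: 12.5
ee_pos: [0.6275, 0.0631, 0.0556]
tcp_rot: [[-1.0, -0.023, 0.0], [-0.023, 1.0, 0.0], [-0.0, 0.0, -1.0]]
ft_force: [1.1, 1.6, 1.3]
grip_width: -0.0003
gripper_force: 1.0
clock: 13.17
ee_pos: [0.6272, 0.0056, 0.0553]
tcp_rot: [[-1.0, -0.023, -0.0], [-0.023, 1.0, -0.0], [0.0, -0.0, -1.0]]
ft_force: [0.3, -0.3, -0.2]
grip_width: -0.0002
gripper_force: 0.0
```

```bash
python3 -m jog '[0,-0.004,0,0,0,0, 0,-0.007,0,0,0,0, 0,-0.01,0,0,0,0, 0,-0.013,0,0,0,0, 0,-0.015,0,0,0,0, 0,-0.015,0,0,0,0, 0,-0.015,0,0,0,0, 0,-0.015,0,0,0,0]'
```

```text
clock: 13.83
ee_pos: [0.6272, 0.003, 0.0552]
tcp_rot: [[-1.0, -0.026, -0.001], [-0.026, 1.0, 0.002], [0.001, 0.002, -1.0]]
ft_force: [-0.9, 10.7, 0.1]
grip_width: 0.0
gripper_force: 5.1
```

The push stalled with 10.7 N at y=0.003, which is where I expected the stop. I'll back off, lift clear and check.

```bash
python3 -m jog '[0,0.02,0,0,0,0, 0,0.08,0,0,0,0, 0,0.08,0.1,0,0,0, 0,0.1,0.2,0,0,0, -0.05,0.2,0.25,0,0,0, -0.1,0.3,0.25,0,0,0, -0.12,0.4,0.25,0,0,0, -0.12,0.45,0.25,0,0,0]'
python3 -m jog '[0,0.1,0,0,0,0, 0,0.1,0,0,0,0, 0,0.1,0,0,0,0, 0,0.1,0,0,0,0, 0,0.1,0,0,0,0, 0,0.1,0,0,0,0, 0,0.1,0,0,0,0, 0,0.1,0,0,0,0]'
python3 blk.py t6 303 130 352 166
python3 - <<'E'
from h import *
t=cv2.imread("pics/t6.png");s=save("scene","s6")[...,::-1]
cv2.imwrite("pics/c7.png",np.vstack([cv2.resize(t[110:250,240:464],(480,300)),cv2.resize(s[140:280,190:414],(480,300))]))
E
```

```text
clock: 14.5
ee_pos: [0.5774, 0.1846, 0.156]
tcp_rot: [[-1.0, -0.026, 0.0], [-0.026, 1.0, 0.002], [-0.0, 0.002, -1.0]]
ft_force: [0.8, 1.1, 0.5]
grip_width: 0.0004
gripper_force: 0.0
clock: 15.17
ee_pos: [0.5795, 0.2199, 0.1554]
tcp_rot: [[-1.0, -0.023, 0.0], [-0.023, 1.0, -0.0], [-0.0, -0.0, -1.0]]
ft_force: [0.1, 0.4, 0.2]
grip_width: -0.0
gripper_force: 0.0
((326.5, 151.5), (27.0, 31.0), 90.0)
block [ 0.6931 -0.0175  0.04  ] bay frame 0.0036 0.0004 tcp [0.57950231 0.22003624 0.15537489]
```

View pics/c7.png

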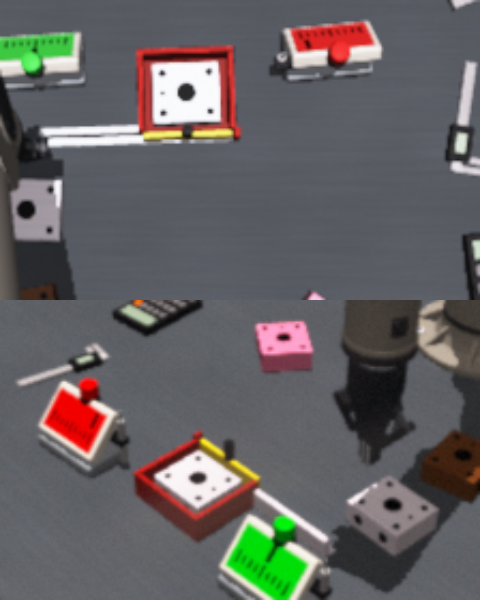

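The picture shows the block in the bay with its bore at (186,92). The yellow gate spans the mouth up to the stop post, its black post is at (187,132), and the bystanders are unmoved. I'm handing in.

```bash
python3 -c "
from plant import manip;print(manip.close_job())"
```

```text
the job is handed in; nothing more can be done
None
```

I handed the job in at about 15 s: the out-of-tolerance block (block_right) is in the red bay, within about 4 mm of its centre, and the yellow gate is pushed shut against its stop; the final pictures showed nothing else disturbed, but the hand-in returned no verdict.

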